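# Push a terminal's back cover out over the end of the bench riser

## Robot

A 6-joint arm with a two-finger parallel gripper is mounted at the origin on the work surface. World frame = base frame: x ahead of the robot, y to its left, z up, the work surface at z = 0. Lengths are in mm, angles in rad, forces in N, time in s.
With the tool pointing down it reaches from about 275 to 825 mm from the base axis. Payload 4.9 kg.
Tool frame: the origin (TCP) lies at the very end of the fingers, on their centre line; the grasp point (between the pads) lies 19 mm behind it; z points along the fingers, y is the line along which they close (so a half turn about z gives the same grasp; the last joint's range is limited). The gripper opens to 85 mm and grips with 20 to 120 N. Pads are 22 mm wide; open, the fingers measure 114 mm over their backs; the gripper's body (76 mm by 85 mm) begins 54 mm behind the grasp point. The pads swing forward as they close: fully open they stand 13 mm farther back than shut.
Start: joints at [1.025, 0.326, -0.193, 1.052, 0, 1.437], TCP at [220.139, 504.041, 231.281] pointing down, gripper open.
Joint ranges: [-2.65, 2.65], [-0.97, 1.79], [-1.3, 1.35], [-1.93, 2.1], [-1.47, 1.37], [-3.14, 3.14]. Speed limits (rad/s): [2.57, 2.57, 3.14, 3.14, 3.14, 3.14].

## Interface

Orientations are given as [roll, pitch, yaw] about the fixed x, y, z axes, in that order (R = Rz(yaw) Ry(pitch) Rx(roll)).
In Python, from bench import bot, solve_ik, imaging gives the robot as it stands. Calls block until the motion is done:
- bot.move_ptp(position, orientation): joint-space move of the TCP to a pose.
- bot.movel(position, rot=None, max_speed=150, threshold=None): straight line of the TCP; rot=None keeps the orientation; max_speed is the mean speed in mm/s. With threshold (N) it stops when the force on the tool has changed by that much, and returns True; else False.
- bot.move_j(angles): joint-space move.
- bot.grip(opening, effort=None): opening from 0.0 (shut) to 1.0 (fully open); effort is the grip in N (None keeps the last); returns when the fingers have stopped.
- bot.dwell(seconds).
- solve_ik(position, orientation): joint angles nearest the present ones, or None.
- bot.get_state(): the state.
- imaging.capture(name): name is "scene" or "top" or "wrist"; returns the picture (480x640x3 uint8, blue, green, red); there is no depth.
- imaging.camera_model(name): a dict with "K" (3x3 intrinsics, pixels), "position" and "rotation" of the camera in the world. Camera axes: x right, y up, looking along -z (the intrinsics and any distortion apply to the point x, -y, -z); pixel columns grow to the right and rows downward; lengths in mm; the calibration is good to about 2 mm. A picture is of the moment at which its call begins: read the wrist's pose just before it. camera_model takes no time and is no camera call; for the wrist camera it gives the pose at the moment of the call.
A pose or a line that the arm cannot do raises bot.IKError and nothing moves.
- bot.sign_off(): hands the job in; it is judged then, once.
The state is a dict: "t": time; "qpos": joint angles; "joint_velocities": joint speeds; "effort": joint torques, N m; "tcp_pos": TCP position; "orientation": TCP orientation; "contact_force": force on the tool from outside, world axes, zero at the start; "wrist_torque": the same for the moment, N m; "opening": opening from 0.0 (shut) to 1.0 (fully open); "gripper_force": force on a finger pad.
Only numpy, scipy, OpenCV 4.12 (cv2) and the standard library are available. Lean on these libraries where they do the work, as an engineer would, in place of code of your own. Each camera call takes 0.05 s, during which the arm holds its last target. There are 200 camera calls.

## Task

Get the orange back cover ready so its green end can be inspected: with the fingertips, push it flat along the riser until just its green end band, all of it, sticks out past the riser's yellow end, and leave it lying straight with its long side up against the low aluminium fence. Only push or slide it: do not lift it or let it tip or drop, and leave the bottle, the pot and the battery where they stand.

Things in the scene. Friction and masses are not known exactly. Their poses are not given: they have to be found in the camera images.
- ledge: bench riser, fixed: light grey flat top 160 mm (its x) by 340 mm (its y), top surface 45 mm above its origin, which is on the bench under the centre of the top. Along its far side (its +x) runs a low aluminium fence over the full length: inner face at its x = +66 mm, 10 mm thick, standing 10 mm above the top. The other three sides are open. The end at its +y has a yellow end face and an 8 mm yellow stripe along its edge on top; the cover is to stick out there
- ledge_end (a point): middle of the top edge of the riser's yellow end (riser x = 0, y = +170 mm, z = 45 mm); axes as the riser's, +y points out past the end
- cover: loose flat back cover of a handheld terminal, a plain plate 92 mm (its x) by 150 mm (its y) by 6 mm thick, 0.11 to 0.23 kg, lying flat on the riser. Orange, with a green band over its whole width on the last 40 mm at its +y end. Origin: centre of the underside. It starts with the green end towards the yellow end of the riser, turned up to 0.12 rad, 10 to 28 mm short of touching the fence; against the fence its origin is at riser x = +20 mm. It slides easily (about 1 to 2 N)
- cover_lead (a point): middle of the lower edge of the cover's green end (cover x = 0, y = +75 mm, z = 0); axes as the cover's
- flux_bottle: loose white bottle, 34 mm diameter, 75 mm tall, standing on the bench near the riser; leave it alone. Origin: centre of its underside
- screw_pot: loose open steel pot, 52 mm diameter, 35 mm tall, standing on the bench near the riser; leave it alone. Origin: centre of its underside
- battery: loose black and red tool battery, 45 mm (its x) by 60 mm (its y) by 52 mm tall, standing on the bench near the riser; leave it alone. Origin: centre of its underside

How it is judged (in metres and radians):
At the end, for the whole second after the job is handed in: the cover lies flat and at rest on the riser, its green end 28 to 52 mm out past the yellow end (40 mm is the width of the band), its long side within 6 mm of the fence and parallel to it within 0.06 rad; the bottle, the pot and the battery are within 20 mm of where they stood (y of cover_lead in the frame of ledge_end between 0.028 and 0.052 m and x of cover in the frame of ledge between 0.014 and 0.024 m and angle between the y axis of cover and the y axis of ledge, either way round below 0.06 rad and z of cover in the frame of ledge between 0.042 and 0.048 m and angle between cover's own z axis and vertical below 0.04 rad and linear speed of cover below 0.01 m/s and distance of each of flux_bottle, screw_pot, battery from where it was at the start of the episode below 0.02 m); the robot touches nothing.
It fails at once if the cover is lifted (more than 12 mm above the riser) (z of cover in the frame of ledge above 0.057 m).
It fails at once if the cover drops off the riser (z of cover in the frame of ledge below 0.03 m).
It fails at once if the cover tips by more than 0.25 rad (angle between cover's own z axis and vertical above 0.25 rad).
It fails at once if the bottle, the pot or the battery is moved more than 20 mm (distance of any of flux_bottle, screw_pot, battery from where it was at the start of the episode above 0.02 m).
It also fails if it takes over 61 s, if anything falls off the work surface, if the arm or the gripper's body presses on something with over 40 N, if the wrist force passes 120 N, or if a joint passes its speed limit or range.

## Working session

There is one attempt and no reset: what is moved stays moved. The work goes in short steps, each a Python script; the robot and the scene stay as the last script left them, time stands still between calls to the robot, and variables do not carry over. Pictures are saved under pics/ and viewed, at most 10 in all, crops included, and the job is handed in when it is done.

```bash
mkdir -p pics; python3 - <<'E'
from bench import bot, imaging
import cv2
for n in("top","scene"):
    cv2.imwrite(f"pics/{n}0.png",imaging.capture(n)); m=imaging.camera_model(n); print(n,m)
s=bot.get_state();print(s["t"],s["tcp_pos"],s["orientation"])
E
```

```text
top {'K': array([[599.25520544,   0.        , 317.36445343],
       [  0.        , 599.25520544, 240.57894531],
       [  0.        ,   0.        ,   1.        ]]), 'position': array([510.58243135,  99.56238929, 938.55817811]), 'rotation': array([ 0.05391567, -0.00847571, -1.54374193])}
scene {'K': array([[498.36099193,   0.        , 318.16472027],
       [  0.        , 498.36099193, 244.69659532],
       [  0.        ,   0.        ,   1.        ]]), 'position': array([1224.98475215,  216.06164808,  779.94900863]), 'rotation': array([0.74625795, 0.00989349, 1.74961022])}
0.1 [219.87091403 503.57581981 230.59077282] [-3.14006024e+00 -2.00433768e-04  2.72981054e+00]
```

View pics/top0.png

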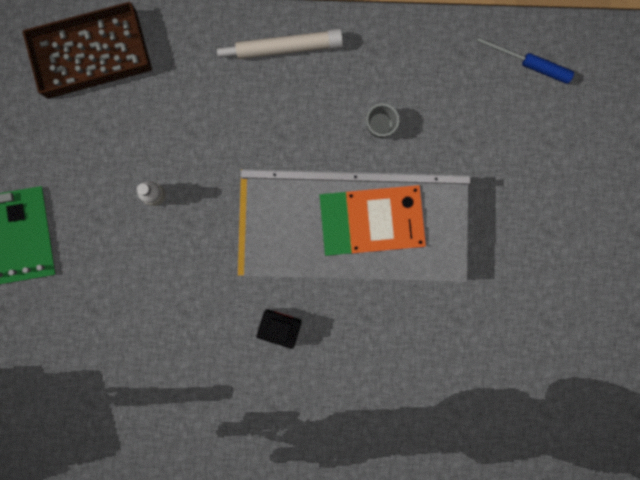

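The top view shows the riser: yellow end on the left at about (242,228), fence along the top (240-470, 176). The cover spans (320-426, 187-255) with its green end to the left. The pot is at (383,120), the battery at (279,329) and the bottle at (148,193). I'll enlarge it to read the corners.

```bash
python3 - <<'E'
import cv2
i=cv2.imread("pics/top0.png")[160:290,225:485]
cv2.imwrite("pics/c0.png",cv2.resize(i,None,fx=3,fy=3,interpolation=cv2.INTER_CUBIC))
E
cat > h.py <<'E'
import numpy as np, cv2
from bench import bot, solve_ik, imaging
from scipy.spatial.transform import Rotation as R
def ray(n,uv,z,m=None):
    m=m or imaging.camera_model(n); K=m["K"]; uv=np.atleast_2d(uv).astype(float)
    d=np.c_[(uv[:,0]-K[0,2])/K[0,0],-(uv[:,1]-K[1,2])/K[1,1],-np.ones(len(uv))]
    rot=np.array(m["rotation"]); M=rot if rot.ndim==2 else R.from_euler("xyz",rot).as_matrix()
    d=d@M.T; p=np.array(m["position"]); return p+d*((z-p[2])/d[:,2])[:,None]
E
```

```text
(no output)
```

View pics/c0.png

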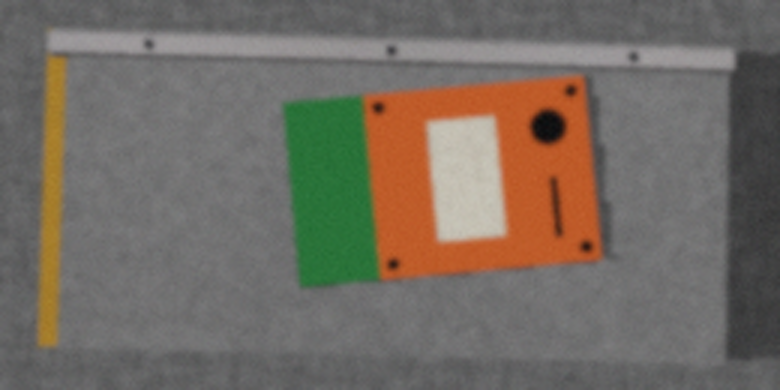

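The crop shows cover corners at (285,102), (301,287), (585,76) and (602,260). The riser's near edge runs (38,347)-(727,360), and the fence's outer top edge runs (49,29)-(736,47).

```bash
python3 - <<'E'
from h import *
np.set_printoptions(precision=1,suppress=True)
f=lambda l:np.array(l)/3+[225,160]-[1/3,1/3]
c=ray("top",f([(285,102),(585,76),(602,260),(301,287)]),51)
r=ray("top",f([(38,347),(727,360)]),45); fo=ray("top",f([(49,29),(736,47)]),55)
print(c,r,fo)
print("sizes",[np.linalg.norm(c[i]-c[(i+1)%4]) for i in range(4)],np.linalg.norm(r[0]-r[1]),np.linalg.norm(fo[0]-fo[1]))
# riser: corners (-80,170),(-80,-170),(76,170),(76,-170)
P=np.array([(-80,170),(-80,-170),(76,170),(76,-170)],float);Q=np.r_[r,fo][:,:2]
Pc,Qc=P-P.mean(0),Q-Q.mean(0)
a=np.arctan2((Pc[:,0]*Qc[:,1]-Pc[:,1]*Qc[:,0]).sum(),(Pc*Qc).sum())
M=np.array([[np.cos(a),-np.sin(a)],[np.sin(a),np.cos(a)]]);o=Q.mean(0)-M@P.mean(0)
print("ledge",o,a,(P@M.T+o)-Q)
print("cover corners in ledge",(c[:,:2]-o)@M, "centre",(c[:,:2].mean(0)-o)@M)
for n,uv,z in(("bottle",(145,190),75),("pot",(382,120),35),("batt",(279,329),52)):
    w=ray("top",uv,z)[0];print(n,w,(w[:2]-o)@M)
E
```

```text
[[628.7  91.8  51. ]
 [645.9 -57.1  51. ]
 [554.5 -67.2  51. ]
 [537.1  81.4  51. ]] [[ 504.   210.9   45. ]
 [ 506.8 -131.4   45. ]] [[ 661.2  209.6   55. ]
 [ 661.9 -131.1   55. ]]
sizes [np.float64(149.88829719506654), np.float64(91.96339618098747), np.float64(149.60825658588732), np.float64(92.209137826276)] 342.22337708815616 340.6966854921781
ledge [585.5  39.5] 0.00364570202262511 [[ 0.9 -1.7]
 [-0.7  0.6]
 [-0.4  0.2]
 [ 0.2  0.9]]
cover corners in ledge [[  43.4   52.2]
 [  60.1  -96.8]
 [ -31.3 -106.5]
 [ -48.2   42.1]] centre [  6.  -27.3]
bottle [623.7 344.7  75. ] [ 39.4 305.1]
pot [746.7  -0.5  35. ] [161.1 -40.6]
batt [427.  146.2  52. ] [-158.1  107.3]
```

View pics/scene0.png

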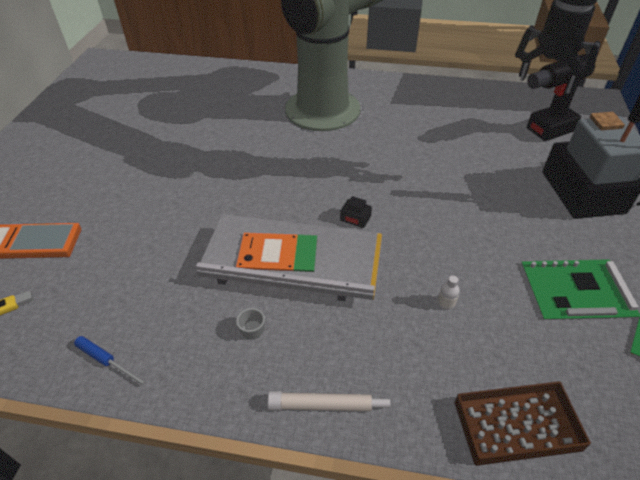

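The measured sizes agree (150 x 92, 340). The cover is at riser (6, -27) with yaw +0.112. First I'll push it sideways with shut fingers, slightly ahead of its middle.

```bash
cat >> h.py <<'E'
A=0.0036; O=np.array([585.5,39.5]); C,S=np.cos(A),np.sin(A)
ROT=[np.pi,0,np.pi/2+A]
def L(x,y,z): # ledge -> world
    return [O[0]+C*x-S*y,O[1]+S*x+C*y,z]
def here():
    s=bot.get_state();p=np.array(s["tcp_pos"]);d=p[:2]-O
    return np.round([C*d[0]+S*d[1],-S*d[0]+C*d[1],p[2]],1),np.round(s["contact_force"],1),round(s["t"],1)
E
python3 - <<'E'
from h import *
bot.grip(0.0)
print(solve_ik(L(-66,-18,120),ROT),solve_ik(L(20,-130,60),ROT))
bot.move_ptp(L(-66,-18,90),ROT);bot.movel(L(-66,-18,58),max_speed=80);print(here())
print(bot.movel(L(-66,-18,41),max_speed=12,threshold=3),here())
z=bot.get_state()["tcp_pos"][2]+2.2
bot.movel(L(-66,-18,z),max_speed=20);print(z,here())
print(bot.movel(L(-37,-18,z),max_speed=15,threshold=7),here())
cv2.imwrite("pics/t1.png",imaging.capture("top"))
E
```

```text
[-0.10111447  0.37644357 -0.43034691  0.76400585  0.          1.46608186] [-0.26855371  0.59514791 -0.23522782  0.7404206   0.          1.29864262]
(array([-66.1, -17.8,  57.9]), array([ 1. , -0.3,  0.1]), 3.5)
True (array([-66.1, -18. ,  45.1]), array([-0.6, -0.1,  4.4]), 4.5)
47.26725349748578 (array([-66. , -18. ,  47.2]), array([ 0.5,  0.1, -0. ]), 4.8)
True (array([-41. , -17.5,  46.5]), array([-0.8,  0.4, -0.6]), 6.4)
```

It stopped at x = -41 where -40.5 was predicted, so the cover is against the fence. Next I'll go round to the rear end and push along y, stopping short to look.

```bash
python3 - <<'E'
from h import *
z=47.3
bot.movel(L(-62,-18,z),max_speed=60);bot.movel(L(-62,-18,80),max_speed=120)
cv2.imwrite("pics/t2.png",imaging.capture("top"))
bot.movel(L(20,-130,80));bot.movel(L(20,-130,z),max_speed=60);print(here())
print(bot.movel(L(20,25,z),max_speed=35,threshold=12),here())
bot.movel(L(20,10,z),max_speed=60);bot.movel(L(20,-20,110),max_speed=120)
bot.movel(L(-90,-60,140));print(here())
a=cv2.imread("pics/t2.png");b=imaging.capture("top")
f=lambda i:cv2.resize(i[160:290,225:485],None,fx=3,fy=3,interpolation=cv2.INTER_CUBIC)[:,:,:]
cv2.imwrite("pics/c2.png",cv2.resize(np.vstack([f(a)[:300],f(b)[:300]]),None,fx=1,fy=1))
E
```

```text
(array([  20. , -130. ,   47.2]), array([-0.5, -0.4, -0. ]), 9.2)
False (array([20. , 25. , 47.3]), array([ 0.9, -1.3, -0.8]), 13.8)
(array([-89.2, -59.9, 139.9]), array([ 0.4, -0.5,  0.3]), 15.9)
```

View pics/c2.png

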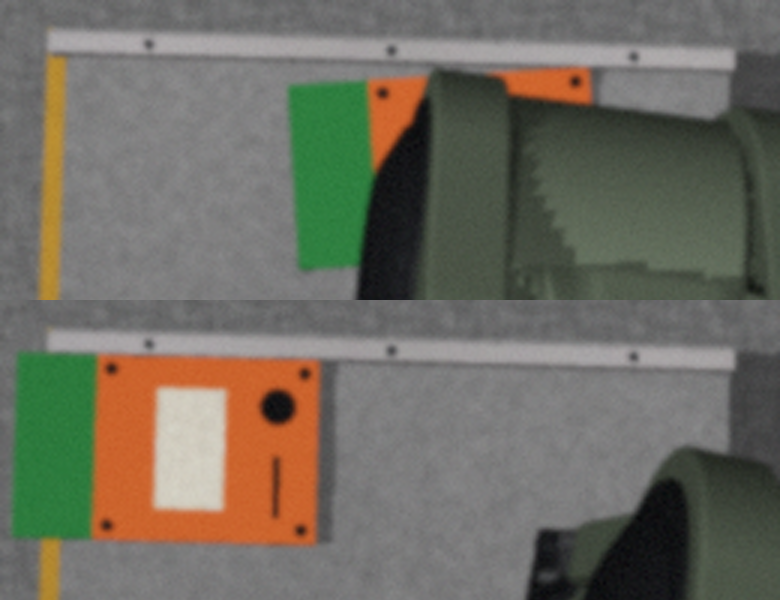

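In the lower panel the cover lies along the fence, with corners at (18,52), (320,60), (316,245) and (11,238). The green band is only partly past the yellow stripe. I'll measure this before the final push.

```bash
cat >> h.py <<'E'
def cover(l):
    w=ray("top",np.array(l)/3+[225,160]-1/3,51)[:,:2]-O
    c=np.c_[C*w[:,0]+S*w[:,1],-S*w[:,0]+C*w[:,1]]
    v=c[0]-c[1]+c[3]-c[2]
    return np.round(c,1),"centre",np.round(c.mean(0),1),"yaw",round(float(np.arctan2(-v[0],v[1])),3)
E
python3 -c "
from h import *
print(*cover([(18,52),(320,60),(316,245),(11,238)]))"
```

```text
[[ 65.1 185.3]
 [ 64.8  35.2]
 [-27.3  35.2]
 [-27.4 185.9]] centre [ 18.8 110.4] yaw -0.0
```

The yaw is 0, x is 18.8 and the lead edge is at 185.5, so it needs 24.5 mm more, which puts the finger at y = 49.5.

```bash
python3 - <<'E'
from h import *
z=47.3
bot.movel(L(20,-20,110));bot.movel(L(20,10,z),max_speed=80)
print(bot.movel(L(20,49.5,z),max_speed=20,threshold=12),here())
bot.movel(L(20,30,z),max_speed=40);bot.movel(L(20,0,120),max_speed=120)
bot.movel(L(-120,-60,170));bot.dwell(0.5);print(here())
b=imaging.capture("top")
cv2.imwrite("pics/c3.png",cv2.resize(b[160:290,195:455],None,fx=3,fy=3,interpolation=cv2.INTER_CUBIC))
cv2.imwrite("pics/t3.png",b)
E
```

```text
False (array([20. , 49.5, 47.3]), array([ 0.5, -1. , -0.2]), 20.0)
(array([-120. ,  -59.9,  169.9]), array([-0.1,  0.4,  0.2]), 23.2)
```

View pics/c3.png

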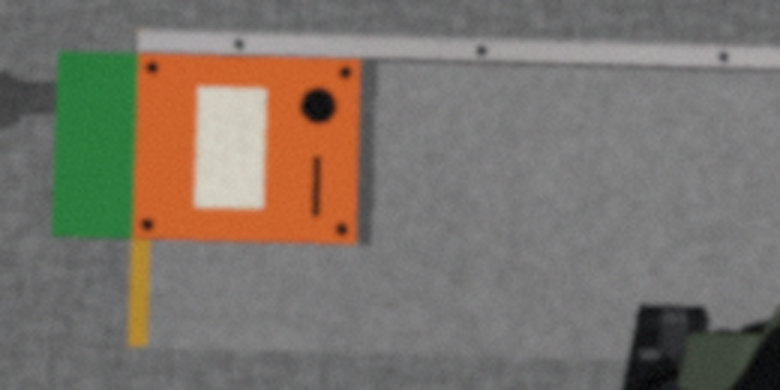

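View pics/t3.png

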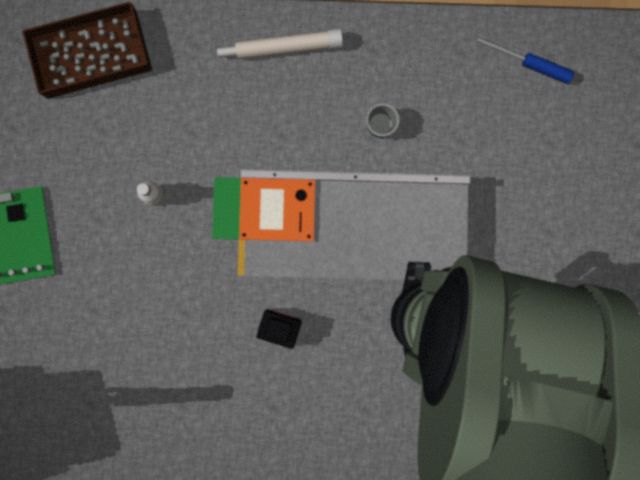

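The green/orange boundary (x≈134 in the crop) lines up with the riser's yellow end, and the cover's long side lies straight along the fence. The bottle (148,193), pot (383,120) and battery (279,329) have not moved, and the arm is clear.

```bash
python3 -c "
from h import *
print(bot.sign_off())"
```

```text
the job is handed in; nothing more can be done
None
```

The job is handed in: in the last picture the cover lies straight against the fence with just its green band past the yellow end, and the bottle, pot and battery are where they stood; the hand-in call gave no verdict.

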